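# Unclip the cover of the odour filter

### The arm

A 6-joint arm with a two-finger parallel gripper is mounted at the origin on a cart in front of the work surface, level with it; the furniture and walls round the work are solid. World frame = base frame: x ahead of the robot, y to its left, z up, the work surface at z = 0. Lengths are in m, angles in degrees, forces in N, time in s.
With the tool pointing down it reaches from about 0.35 to 0.875 m from the base axis. Payload 4.2 kg.
Tool frame: the origin (TCP) lies midway between the tips of the shut fingers; the grasp point (between the pads) lies 19 mm behind it (r.pinch_z is the distance from the TCP to the grasp point, in m); z points along the fingers, y is the line along which they close (so a half turn about z gives the same grasp; the last joint's range is limited). The gripper opens to 87 mm and grips with 3 to 60 N. Pads are 19 mm wide; open, the fingers measure 117 mm over their backs; the gripper's body (75 mm by 190 mm) begins 51 mm behind the grasp point.
Start: joints at [81.624, 22.042, 0.453, 0, -68.411, -14.817], TCP at [0.246, 0.574, 0.223] pointing down, gripper open.
Joint ranges: [-179.83, 179.83], [-69.29, 118.12], [-61.27, 80.66], [-181.25, 117.63], [-171.15, -9.14], [-177.46, 177.46]. Speed limits (degrees/s): [159.86, 159.86, 180, 180, 180, 180].

### API

Orientations are given as a 3x3 rotation matrix whose columns are the frame's x, y, z axes.
In Python, from station import r, imaging, models gives the robot as it stands. The module is installed in compiled form; this text tells all that it offers.
- The arm moves only by the tool apply_moves, never from a script. Its argument "moves" is a list of rows, each a list of 2 entries, a list of its own where there are three numbers: the shift along the tool's x, y, z in m, then the turn about the tool's z in degrees. A call has 1 to 5 rows; each row shifts and turns the commanded pose from where the row before left it, along the tool's axes as they then stand; what a row does not reach is not made up. A row lasts 1/12 s, in which the tool goes at most 41.7 mm and 7.16 degrees, less where a joint would pass 70% of its speed; a pose out of reach is approached as far as the arm can. A call is refused whole if a number of a shift passes 0.0417 or a number of a turn 7.16, either way. A call with a gripper value outside its range is refused whole. "hand" is the finger opening in m, from 0 to 0.087, set as the call begins (left out, the last holds). The fingers move at their own pace and stop on an object; the grip force is fixed at half the most. Time passes only in rows, so rows that do not move let the fingers close. It gives the time, the measured TCP pose, the force, the opening and the grip force at its end, in the units of the state.
- r.sense(): the state, without advancing time (a new reading comes with each control period).
- imaging.capture(name): name is "side" or "top"; returns a dict with "frame" (420x560x3 uint8, blue, green, red), "intrinsics" (3x3 intrinsics, pixels), "eye" and "orientation" of the camera in the world. Camera axes: x right, y down, z forward; pixel columns grow to the right and rows downward; lengths in m; the calibration is good to about 2 mm. A picture is of the moment at which its call begins. There is no depth.
- r.finish_job(): hands the job in; it is judged then, once.
Trained networks look in a picture, given as the dict that the camera call returned (one of the last four; its "shot" number tells which), for a name from the list of things; names that differ only in an ending like _2 or _b are one class to them, and where a whole thing is asked for, a point or a joint stands for the part that bears it (a point fixed in the world has none). Each returns a list of dicts, best first, with "confidence" (0 to 1); they miss things now and then, are a little off and sometimes report something else, mostly with a low value. They report only what shows in the picture. A call takes as long as a camera call. They do not tell look-alikes from the thing itself.
- models.cut_out(picture, target): "region" (420x560 bool, what is visible of it) and "extent" ([left, top, width, height] as shares, 0 to 1, of the picture: columns of its width, rows of its height, round what is visible of it).
- models.place_of(picture, target): "at" ([column, row] as shares, 0 to 1, of the picture: columns of its width, rows of its height: a listed point, or the origin of a listed thing).
The state is a dict: "time_s": time; "joints": joint angles; "joint_velocities": joint speeds; "effort": joint torques, N m; "tcp_pos": TCP position; "ee_rot": TCP orientation; "wrist_force": force on the tool from outside, world axes, zero at the start; "moment": the same for the moment, N m; "gripper_width": opening from 0.0 (shut) to 1.0 (fully open); "gripper_force": force on a finger pad.
Only numpy, scipy, OpenCV 4.12 (cv2) and the standard library are available. Lean on these libraries where they do the work, as an engineer would, in place of code of your own. Each camera call takes 0.05 s, during which the arm holds its last target. There are 200 camera calls.

### The job

Open the odour filter on the worktop: push the orange snap tab at its front inward until the front edge of the grey cover springs up, without forcing the tab, then slide the cover's rear tongues out from under the lip, lift the cover off and set it down level on the chopping board, letting go only once it stands there. Do not pry or tear the cover out, and leave the things around where they are.

Things in the scene. Friction and masses are not known exactly. Their poses are not given: they have to be found in the camera images.
- case: White case of the odour filter, fixed to the worktop, 144 x 140 mm, 68 mm high. Origin: centre of its underside; z up, its front looks to its own -x. Front wall: outer face at x = -72 mm, top 60 mm high; side and rear walls 68 mm high.
- tab_slot (a point): Point on the front wall's outer face, mid-width, 29 mm up, where the orange tab comes out; fixed to the case. The press pad is 30 mm wide, 22 mm high (18 to 40 mm above the worktop); its face stands 18 to 38 mm out from here to the case's -x, by a different, unmeasured amount each time: find it by touch. It is pressed level, to the case's +x, and springs back.
- tab_barb (a point): Point fixed to the case where the tab's barb holds the cover's foot bar. The tab yields from about 2.5 N, stiffens 0.8 N a mm, lets the cover go after 5 to 6.5 mm (about 7 to 9 N), meets a rigid stop at 8.5 mm (9 to 10 N); over 15 N breaks it. Then a spring pin (3 N) lifts the cover's front edge about 15 mm; it stays up, leaning 0.12 rad, with the tab let go.
- lip (a point): Middle of the lower front edge of the rigid rear lip, 66 mm up. The cover's two rear tongues reach 4 to 9 mm under it, also when the front has sprung up: the cover comes out only after it is drawn at least 10 mm (16 mm is possible) to the case's -x as it leans; then it is free to go up.
- cover: Loose grey cover, about 90 g: plate 128 x 96 x 6 mm with feet below. Origin level with the underside of its feet; axes as the case's, 44 mm above the case's origin when clipped in. Plate: x -78 to +50, y +-48, z 16 to 22 mm. Feet: x -78 to +44, y +-43 mm; on a flat surface it stands level on them, origin at the height of that surface.
- cover_grip (a point): Middle of the top edge of the cover's grip ridge, 44 mm above the cover's origin and 12 mm to its -x. The ridge is 14 mm wide across (along the cover's y), 56 mm long (along x) and 22 mm high above the plate: pinch it across y from above.
- cover_front (a point): Middle of the upper front edge of the cover's plate. Two lugs under it, behind the case's front wall, stop the cover sliding out while it is clipped in. Height: 66 mm above the case's underside when clipped in, about 80 mm when sprung up.
- board: Wooden chopping board lying flat, 200 mm (its x) by 300 mm (its y), 21 mm thick, fixed. Origin: centre of its underside.
- tin_tuna: Bystander: low round tin, 86 mm across, 40 mm high, origin under its centre.
- onion: Bystander: onion, 80 mm across, 88 mm high, origin under its centre.
- garlic: Bystander: garlic bulb, 54 mm across, 52 mm high, origin under its centre.
- salt_box: Bystander: small upright carton, 40 x 58 x 86 mm, origin under its centre.
Things that resemble listed ones, but are neither listed nor needed, are in the scene too. There is more than one size of the cover; the one meant has the size given above.

How it is judged:
By the outcome, as a careful person would: the job done as asked, in the order asked, and still so for the second after the job is handed in, with the robot touching nothing.
It also fails if it takes over 61 s, if anything falls off the work surface, if the arm or the gripper's body presses on something with over 40 N, if the wrist force passes 120 N, or if a joint passes its speed limit or range.

## Working session

There is one attempt and no reset: what is moved stays moved. The work goes in short steps, Python scripts to look and compute and a tool call to move; the robot and the scene stay as the last step left them, time stands still between calls to the robot, and variables do not carry over. Pictures are saved under pics/ and viewed, at most 10 in all, crops included, and the job is handed in when it is done.

Besides the shell and the picture viewer there is one more tool, called as name(argument=value, ...), one argument or row to a line, values as JSON. apply_moves: Moves the arm, as the interface text tells. Its arguments: {"type":"object","properties":{"moves":{"type":"array"},"hand":{"type":"number"}},"required":["moves"]}

```bash
mkdir -p pics
cat > h.py <<'E'
import numpy as np,cv2
from station import r,imaging,models
def ray(p,u,v):
    d=np.linalg.inv(p["intrinsics"])@np.array([u,v,1.]); return np.asarray(p["eye"]),np.asarray(p["orientation"])@d
def onz(p,uv,z):
    e,d=ray(p,*uv); return e+d*(z-e[2])/d[2]
def proj(p,X):
    c=np.asarray(p["orientation"]).T@(np.asarray(X)-p["eye"]); q=p["intrinsics"]@c; return q[:2]/q[2]
def px(at): return np.array([at[0]*560,at[1]*420])
E
python3 - <<'E'
from h import *
np.set_printoptions(precision=3,suppress=True)
s=r.sense();print(s["tcp_pos"],s["ee_rot"],s["wrist_force"])
Z=dict(case=0,tab_slot=.029,tab_barb=.05,lip=.066,cover=.044,cover_grip=.088,cover_front=.066,board=0,tin_tuna=0,onion=0,garlic=0,salt_box=0)
ims=[]
for n in("top","side"):
    p=imaging.capture(n);ims.append(p["frame"]);print(n,p["eye"])
    cv2.imwrite(f"pics/{n}0.png",p["frame"])
    for k,z in Z.items():
        for d in models.place_of(p,k)[:4]:
            if d["confidence"]>.15: u=px(d["at"]);print(k,round(d["confidence"],2),u,onz(p,u,z))
E
```

```text
[0.246 0.574 0.221] [[ 0.919 -0.394 -0.001]
 [-0.394 -0.919 -0.002]
 [ 0.     0.002 -1.   ]] [-0.623 -0.216 -0.734]
top [ 0.447 -0.038  1.189]
case 0.57 [163.128 252.504] [0.502 0.237 0.   ]
tab_slot 0.81 [161.    284.004] [0.422 0.231 0.029]
tab_barb 0.76 [161.616 284.802] [0.421 0.225 0.05 ]
tab_barb 0.22 [392.672 183.288] [ 0.692 -0.346  0.05 ]
lip 0.92 [159.32  228.606] [0.557 0.235 0.066]
cover 0.68 [162.904 253.512] [0.497 0.227 0.044]
cover_grip 0.91 [156.296 257.082] [0.487 0.233 0.088]
cover_grip 0.62 [246.792 256.788] [0.494 0.016 0.088]
cover_grip 0.51 [173.488 155.484] [0.737 0.206 0.088]
cover_front 0.71 [162.68  284.088] [0.423 0.218 0.066]
cover_front 0.69 [259.672 264.18 ] [ 0.477 -0.015  0.066]
board 0.89 [344.12 241.92] [ 0.543 -0.231  0.   ]
tin_tuna 0.62 [394.072 182.196] [ 0.706 -0.363  0.   ]
onion 0.59 [332.92  163.716] [ 0.751 -0.2    0.   ]
garlic 0.87 [244.216 157.71 ] [0.76  0.037 0.   ]
salt_box 0.96 [171.92  156.408] [0.758 0.23  0.   ]
side [ 0.247 -0.471  1.117]
case 0.89 [199.192 175.602] [0.498 0.237 0.   ]
tab_slot 0.63 [184.52  184.086] [0.443 0.22  0.029]
tab_barb 0.82 [180.096 184.212] [0.429 0.214 0.05 ]
lip 0.86 [211.288 155.484] [0.548 0.232 0.066]
cover 0.73 [199.08  162.918] [0.512 0.246 0.044]
cover 0.66 [238.28  222.306] [0.491 0.02  0.044]
cover_grip 0.86 [240.912 222.012] [ 0.487 -0.004  0.088]
cover_grip 0.55 [194.32 165.48] [0.486 0.218 0.088]
cover_front 0.83 [177.688 185.22 ] [0.42  0.205 0.066]
cover_front 0.82 [248.696 238.686] [ 0.48  -0.045  0.066]
board 0.86 [310.128 285.516] [ 0.542 -0.225  0.   ]
onion 0.61 [363.496 233.184] [ 0.755 -0.199  0.   ]
garlic 0.78 [313.824 169.008] [0.782 0.048 0.   ]
garlic 0.63 [363.608 235.41 ] [ 0.751 -0.204 -0.   ]
salt_box 0.98 [273.616 133.308] [0.768 0.227 0.   ]
```

View pics/top0.png

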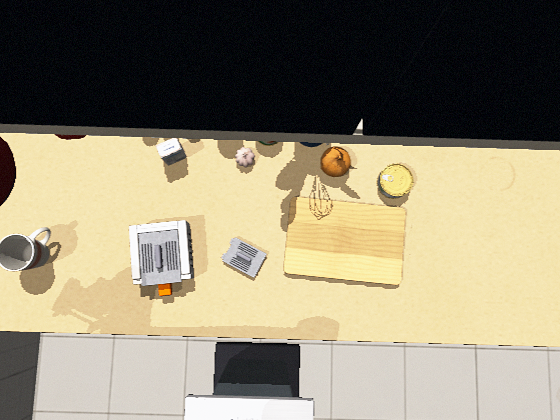

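View pics/side0.png

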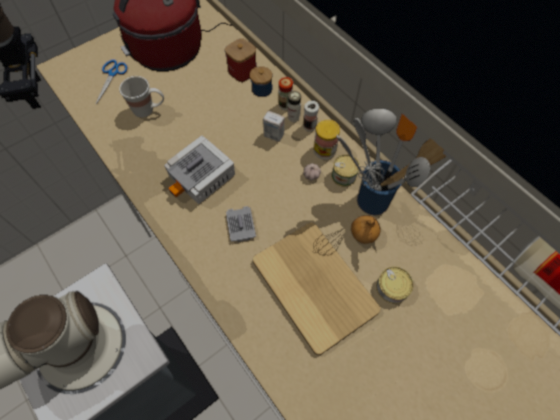

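Top view: the case with the big cover is at px (162,253), orange tab at (165,290). The loose grey cover at (245,257) is a smaller look-alike. The clipped-in cover is the one meant, as its plate spans about 2/3 of the 140 mm case. The board is at (345,242) with a whisk over its upper-left corner at (320,200). Next: fit the poses and confirm in a crop.

```bash
cat > fit.py <<'E'
from h import *
from scipy.optimize import minimize
np.set_printoptions(precision=4,suppress=True)
P=[imaging.capture(n) for n in("top","side")]
def corners(x0,x1,y0,y1,z0,z1): return np.array([[x,y,z] for x in(x0,x1) for y in(y0,y1) for z in(z0,z1)])
def T(q,X):
    c,s=np.cos(q[2]),np.sin(q[2]); X=np.atleast_2d(X)
    return np.c_[q[0]+c*X[:,0]-s*X[:,1],q[1]+s*X[:,0]+c*X[:,1],X[:,2]]
S=8
def hull(p,q,C):
    u=np.array([proj(p,x) for x in T(q,C)]); m=np.zeros((420,560),np.uint8)
    cv2.fillConvexPoly(m,cv2.convexHull(np.round((u+0)*2**S).astype(np.int32)),255,cv2.LINE_AA,S); return m/255.
def fit(name,C,q0):
    M=[]
    for p in P:
        d=models.cut_out(p,name); near=[x for x in d if x["confidence"]>.2 and np.linalg.norm(np.argwhere(x["region"]).mean(0)[::-1]-proj(p,[q0[0],q0[1],.03]))<25]
        print(name,[(round(x["confidence"],2),int(x["region"].sum())) for x in d][:3],len(near))
        M.append(near[0]["region"].astype(np.uint8) if near else None)
    W=[]
    for m in M:
        if m is None: W.append(None);continue
        W.append(cv2.GaussianBlur(m.astype(float),(0,0),1))
    def cost(q): return sum(np.abs(cv2.GaussianBlur(hull(p,q,C),(0,0),1)-w).sum() for p,w in zip(P,W) if w is not None)
    b=min((minimize(cost,np.array(q0)+[0,0,a],method="Nelder-Mead",options=dict(initial_simplex=np.array(q0)+[0,0,a]+np.array([[0,0,0],[.01,0,0],[0,.01,0],[0,0,.06]]))) for a in(-.06,.06)),key=lambda o:o.fun)
    print(name,b.x,np.degrees(b.x[2]),b.fun); return b.x
E
python3 - <<'E'
from fit import *
qc=fit("case",np.r_[corners(-.07,.072,-.07,.07,0,.068)],[.5,.233,.03])
qb=fit("board",corners(-.1,.1,-.15,.15,0,.021),[.542,-.228,-.03])
np.save("q.npy",[qc,qb])
out=[]
for p,(cu,cv) in zip(P,[(190,255),(205,185)]):
    k=6; f=cv2.resize(p["frame"][cv-33:cv+33,cu-65:cu+65],None,fx=k,fy=k,interpolation=cv2.INTER_CUBIC)
    def line(q,X,c):
        u=np.array([(proj(p,x)-[cu-65,cv-33]+.5)*k for x in T(q,X)]);cv2.polylines(f,[np.round(u).astype(int)],True,c,1)
    line(qc,[[-.072,-.07,.06],[-.072,.07,.06],[.072,.07,.068],[.072,-.07,.068]],(0,0,255))
    line(qc,[[-.078,-.048,.066],[-.078,.048,.066],[.05,.048,.066],[.05,-.048,.066]],(0,255,0))
    line(qc,[[-.04,-.007,.088],[-.04,.007,.088],[.016,.007,.088],[.016,-.007,.088]],(255,0,0))
    out.append(f)
cv2.imwrite("pics/crop1.png",cv2.resize(np.vstack(out),None,fx=.74,fy=.74))
E
```

```text
case [(0.59, 1893), (0.28, 512)] 1
case [(0.65, 1630)] 1
case [0.5028 0.2331 0.1393] 7.981489446060278 3911.304997849615
board [(0.87, 9115)] 1
board [(0.61, 9018)] 1
board [ 0.5486 -0.2288 -0.0759] -4.351238937120406 650.6319668041228
```

View pics/crop1.png

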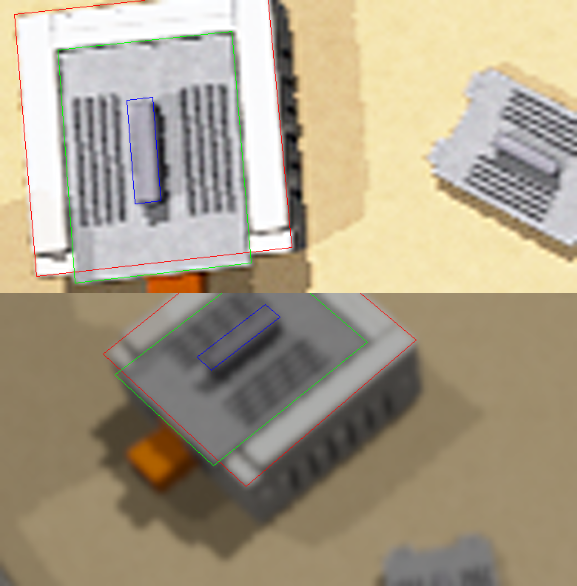

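The crop confirms it. The model plate of 128 x 96 mm (green) lies on the case's cover, and the loose cover to the right is clearly smaller. I'll refine the pose using the cover's own mask and plan the approach.

```bash
cat > plan.py <<'E'
from h import *
def plan(pos,yaw_deg,n,cmd=None):
    "rows bringing tool to pos with tool-x yaw"
    s=r.sense(); p=np.array(s["tcp_pos"] if cmd is None else cmd[:3]); R=np.array(s["ee_rot"])
    y=np.degrees(np.arctan2(R[1,0],R[0,0])); dy=(yaw_deg-y+180)%360-180
    step=(np.array(pos)-p)/n; rows=[]
    for i in range(n):
        a=np.radians(y+dy*i/n); c,t=np.cos(a),np.sin(a)
        Rt=np.array([[c,t,0],[t,-c,0],[0,0,-1]])
        rows.append([np.round(Rt.T@step,4).tolist(),round(-dy/n,2)])
    print("from",p,y,"d",np.linalg.norm(step)); [print(x) for x in rows]
E
python3 - <<'E'
from fit import *
from plan import plan
qc,qb=np.load("q.npy")
q2=fit("cover",np.r_[corners(-.078,.05,-.048,.048,.06,.066),corners(-.04,.016,-.007,.007,.066,.088)],qc)
q=np.array([*(qc[:2]*.0+q2[:2]),q2[2]]);
tgt=T(q,[[-.155,0,.12]])[0]; print(tgt, T(q,[[-.155,0,0],[-.072,0,0]]))
plan(tgt,np.degrees(q2[2]),10)
np.save("q2.npy",q2)
E
```

```text
cover [(0.96, 899), (0.66, 2034)] 1
cover [(0.87, 1301), (0.64, 791)] 1
cover [0.5025 0.2334 0.1292] 7.403668614682591 354.37267514779217
[0.3488 0.2134 0.12  ] [[0.3488 0.2134 0.    ]
 [0.4311 0.2241 0.    ]]
from [0.2461 0.5745 0.2226] -23.19292513123969 d 0.03891608498830657
[[0.0237, 0.0291, 0.0103], np.float64(-3.06)]
[[0.0221, 0.0304, 0.0103], np.float64(-3.06)]
[[0.0204, 0.0315, 0.0103], np.float64(-3.06)]
[[0.0187, 0.0325, 0.0103], np.float64(-3.06)]
[[0.0169, 0.0335, 0.0103], np.float64(-3.06)]
[[0.0151, 0.0344, 0.0103], np.float64(-3.06)]
[[0.0133, 0.0351, 0.0103], np.float64(-3.06)]
[[0.0114, 0.0358, 0.0103], np.float64(-3.06)]
[[0.0095, 0.0363, 0.0103], np.float64(-3.06)]
[[0.0075, 0.0368, 0.0103], np.float64(-3.06)]
```

apply_moves(
  moves=[
    [[0.0237,0.0291,0.0103],-3.06],
    [[0.0221,0.0304,0.0103],-3.06],
    [[0.0204,0.0315,0.0103],-3.06],
    [[0.0187,0.0325,0.0103],-3.06],
    [[0.0169,0.0335,0.0103],-3.06],
  ],
  hand=0,
)

```text
time_s: 2.22
tcp_pos: [0.2977, 0.3923, 0.1708]
ee_rot: [[0.991, -0.134, 0.0], [-0.134, -0.991, 0.0], [0.0, -0.0, -1.0]]
wrist_force: [1.9, 0.2, -0.1]
gripper_width: 0.708
gripper_force: 0.0
```

apply_moves(
  moves=[
    [[0.0151,0.0344,0.0103],-3.06],
    [[0.0133,0.0351,0.0103],-3.06],
    [[0.0114,0.0358,0.0103],-3.06],
    [[0.0095,0.0363,0.0103],-3.06],
    [[0.0075,0.0368,0.0103],-3.06],
  ],
)

```text
time_s: 2.63
tcp_pos: [0.3491, 0.2119, 0.1196]
ee_rot: [[0.991, 0.132, 0.001], [0.132, -0.991, 0.001], [0.001, -0.001, -1.0]]
wrist_force: [0.3, 0.0, 0.6]
gripper_width: 0.325
gripper_force: 0.0
```

apply_moves(
  moves=[
    [[0,0,0],0],
    [[0,0,0],0],
  ],
)

```text
time_s: 2.8
tcp_pos: [0.349, 0.2116, 0.1194]
ee_rot: [[0.992, 0.126, -0.0], [0.126, -0.992, -0.001], [-0.0, 0.001, -1.0]]
wrist_force: [0.6, 0.5, 0.3]
gripper_width: 0.173
gripper_force: 0.0
```

apply_moves(
  moves=[
    [[0,-0.001,0.032],0],
    [[0,0,0.032],0],
    [[0,0,0.032],0],
    [[0.01,0,0],0],
    [[0.01,0,0],0],
  ],
)

```text
time_s: 3.22
tcp_pos: [0.3691, 0.2178, 0.0232]
ee_rot: [[0.991, 0.132, -0.001], [0.132, -0.991, -0.002], [-0.002, 0.002, -1.0]]
wrist_force: [-0.6, 1.1, 0.6]
gripper_width: 0.003
gripper_force: 0.0
```

apply_moves(
  moves=[
    [[0,0,0],0],
    [[0,0,0],0],
    [[0,0,0],0],
  ],
)

```text
time_s: 3.47
tcp_pos: [0.3695, 0.2181, 0.0251]
ee_rot: [[0.992, 0.129, 0.002], [0.129, -0.992, 0.003], [0.003, -0.003, -1.0]]
wrist_force: [-0.1, -0.2, 0.3]
gripper_width: 0.006
gripper_force: 0.0
```

Run:
```python
from fit import *
q=np.load("q2.npy"); s=r.sense(); d=np.array(s["tcp_pos"])[:2]-q[:2]; c,t=np.cos(q[2]),np.sin(q[2])
print(s["tcp_pos"],s["wrist_force"],"case frame",c*d[0]+t*d[1],-t*d[0]+c*d[1])
a=P[0]["frame"][245:325,100:220];b=P[1]["frame"][140:220,120:240]
cv2.imwrite("pics/c2.png",cv2.resize(np.hstack([a,b]),None,fx=3.3,fy=3.3,interpolation=cv2.INTER_CUBIC))
```

```text
[0.369  0.2175 0.0248] [ 0.004  -0.159   0.0096] case frame -0.13452806588339836 0.0014609931126107721
```

View pics/c2.png

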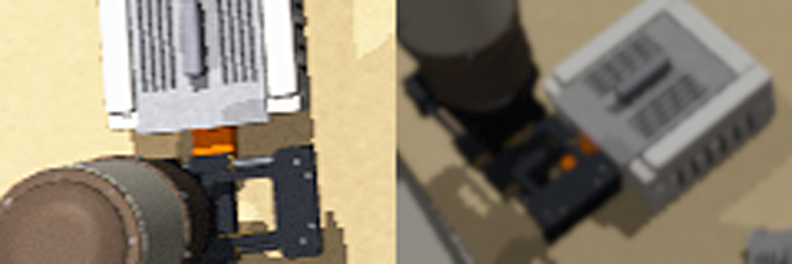

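The gripper stands square in front of the orange tab (top crop ~(215,140)) and isn't touching yet. Next I approach by touch.

apply_moves(
  moves=[
    [[0.004,0,0],0],
    [[0.003,0,0],0],
    [[0.002,0,0],0],
    [[0,0,0],0],
  ],
)

```text
time_s: 3.9
tcp_pos: [0.3781, 0.2184, 0.0237]
ee_rot: [[0.992, 0.129, 0.001], [0.129, -0.992, 0.001], [0.001, -0.0, -1.0]]
wrist_force: [0.1, 0.1, -0.2]
gripper_width: 0.006
gripper_force: 0.0
```

apply_moves(
  moves=[
    [[0.001,0,0],0],
    [[0.001,0,0],0],
    [[0.001,0,0],0],
    [[0,0,0],0],
    [[0,0,0],0],
  ],
)

```text
time_s: 4.32
tcp_pos: [0.3804, 0.2185, 0.0235]
ee_rot: [[0.992, 0.129, -0.0], [0.129, -0.992, -0.0], [-0.0, 0.0, -1.0]]
wrist_force: [-0.8, -0.5, -0.1]
gripper_width: 0.006
gripper_force: 0.0
```

apply_moves(
  moves=[
    [[0.001,0,0],0],
    [[0.001,0,0],0],
    [[0.001,0,0],0],
    [[0,0,0],0],
    [[0,0,0],0],
  ],
)

```text
time_s: 4.73
tcp_pos: [0.3835, 0.2189, 0.0235]
ee_rot: [[0.992, 0.129, -0.0], [0.129, -0.992, -0.0], [-0.0, 0.0, -1.0]]
wrist_force: [-0.6, -0.1, -0.3]
gripper_width: 0.004
gripper_force: 0.0
```

apply_moves(
  moves=[
    [[0.001,0,0],0],
    [[0.001,0,0],0],
    [[0.001,0,0],0],
    [[0,0,0],0],
    [[0,0,0],0],
  ],
)

```text
time_s: 5.15
tcp_pos: [0.386, 0.2191, 0.0235]
ee_rot: [[0.992, 0.129, -0.001], [0.129, -0.992, -0.001], [-0.001, 0.0, -1.0]]
wrist_force: [-1.0, 1.0, 0.2]
gripper_width: 0.007
gripper_force: 1.3
```

apply_moves(
  moves=[
    [[0.001,0,0],0],
    [[0.001,0,0],0],
    [[0.001,0,0],0],
    [[0,0,0],0],
    [[0,0,0],0],
  ],
)

```text
time_s: 5.57
tcp_pos: [0.3888, 0.2194, 0.0234]
ee_rot: [[0.992, 0.129, -0.001], [0.129, -0.992, -0.001], [-0.001, 0.001, -1.0]]
wrist_force: [-4.7, 1.2, 1.7]
gripper_width: 0.005
gripper_force: 2.5
```

apply_moves(
  moves=[
    [[0.001,0,0],0],
    [[0.001,0,0],0],
    [[0,0,0],0],
    [[0,0,0],0],
  ],
)

```text
time_s: 5.9
tcp_pos: [0.3905, 0.2195, 0.0234]
ee_rot: [[0.992, 0.129, -0.002], [0.129, -0.992, -0.001], [-0.002, 0.001, -1.0]]
wrist_force: [-6.5, 2.1, 2.6]
gripper_width: 0.002
gripper_force: 3.1
```

apply_moves(
  moves=[
    [[0.001,0,0],0],
    [[0,0,0],0],
    [[0,0,0],0],
  ],
)

```text
time_s: 6.15
tcp_pos: [0.3913, 0.2196, 0.0234]
ee_rot: [[0.992, 0.129, -0.002], [0.129, -0.992, -0.001], [-0.002, 0.001, -1.0]]
wrist_force: [-7.4, 2.9, 2.8]
gripper_width: 0.004
gripper_force: 3.4
```

apply_moves(
  moves=[
    [[0.001,0,0],0],
    [[0,0,0],0],
    [[0,0,0],0],
  ],
)

```text
time_s: 6.4
tcp_pos: [0.3922, 0.2197, 0.0234]
ee_rot: [[0.992, 0.129, -0.002], [0.129, -0.992, -0.001], [-0.002, 0.001, -1.0]]
wrist_force: [-8.4, 2.5, 4.9]
gripper_width: 0.006
gripper_force: 3.7
```

Run:
```python
from fit import *
for p in P:
  for k in("cover_front","cover_grip"): print(k,[(round(d["confidence"],2),px(d["at"])) for d in models.place_of(p,k)[:2]])
s=r.sense();print(s["wrist_force"])
a=P[0]["frame"][215:295,100:220];b=P[1]["frame"][130:210,140:260]
cv2.imwrite("pics/c3.png",cv2.resize(np.hstack([a,b]),None,fx=3.3,fy=3.3,interpolation=cv2.INTER_CUBIC))
```

```text
cover_front [(0.72, array([261.016, 263.214])), (0.62, array([160.608, 283.29 ]))]
cover_grip [(0.69, array([155.176, 255.318])), (0.68, array([243.096, 257.208]))]
cover_front [(0.84, array([244.104, 239.82 ])), (0.77, array([176.792, 179.508]))]
cover_grip [(0.96, array([239.008, 222.306])), (0.58, array([191.52 , 160.482]))]
[-7.8055  2.4572  3.5426]
```

View pics/c3.png

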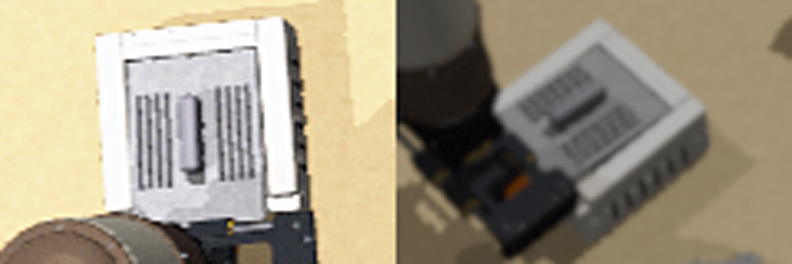

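```bash
cat > tilt.py <<'E'
from fit import *
q=np.load("q2.npy")
# cover points in cover frame -> tilt about rear point (x=.05,z=.016), front up by th, shifted back by dx
def cov(th,dx=0,dz=0):
    C=np.r_[corners(-.078,.05,-.048,.048,.016,.022),corners(-.04,.016,-.007,.007,.022,.044)]
    a=C-[.05,0,.016]; c,s=np.cos(th),np.sin(th)
    b=np.c_[a[:,0]*c+a[:,2]*s,a[:,1],-a[:,0]*s+a[:,2]*c]
    return b+[.05+dx,0,.016+.044+dz]
def tilts():
    for p in P:
        u0=proj(p,T(q,[[0,0,.06]])[0])
        m=[d for d in models.cut_out(p,"cover") if np.linalg.norm(np.argwhere(d["region"]).mean(0)[::-1]-u0)<25]
        if not m: print("none");continue
        w=m[0]["region"]
        for th in(0,.04,.08,.12,.16): print(th,round(np.abs(hull(p,q,cov(th))-w).sum()),end=" | ")
        print()
E
python3 -c "
from tilt import *
tilts();print(r.sense()['wrist_force'])"
```

```text
0 248 | 0.04 243 | 0.08 240 | 0.12 240 | 0.16 237 | 
0 344 | 0.04 309 | 0.08 296 | 0.12 298 | 0.16 301 | 
[-8.3077  2.2394  3.2698]
```

apply_moves(
  moves=[
    [[-0.005,0,0],0],
    [[-0.015,0,0],0],
    [[-0.02,0,0],0],
    [[0,0,-0.03],0],
    [[0,0,-0.04],0],
  ],
)

```text
time_s: 7.32
tcp_pos: [0.3518, 0.2128, 0.092]
ee_rot: [[0.992, 0.13, -0.005], [0.13, -0.992, -0.007], [-0.006, 0.006, -1.0]]
wrist_force: [1.0, 1.9, -0.6]
gripper_width: 0.005
gripper_force: 0.0
```

apply_moves(
  moves=[
    [[0,0.04,-0.01],0],
    [[0,0.04,-0.01],0],
    [[0,0.04,-0.01],0],
    [[0,0,0],0],
  ],
  hand=0.06,
)

```text
time_s: 7.65
tcp_pos: [0.3696, 0.0918, 0.1252]
ee_rot: [[0.992, 0.123, 0.003], [0.123, -0.992, 0.001], [0.003, -0.001, -1.0]]
wrist_force: [0.3, 0.4, -0.1]
gripper_width: 0.223
gripper_force: 0.0
```

Run:
```python
from tilt import *
tilts();s=r.sense();print(s['wrist_force'],s["tcp_pos"],s["gripper_width"])
a=P[0]["frame"][215:295,100:220];b=P[1]["frame"][130:210,140:260]
cv2.imwrite("pics/c4.png",cv2.resize(np.hstack([a,b]),None,fx=3.3,fy=3.3,interpolation=cv2.INTER_CUBIC))
```

```text
0 148 | 0.04 129 | 0.08 123 | 0.12 127 | 0.16 146 | 
0 377 | 0.04 349 | 0.08 327 | 0.12 318 | 0.16 325 | 
[-0.2647 -0.1241 -0.5084] [0.3697 0.0965 0.1236] 0.406067979843695
```

View pics/c4.png

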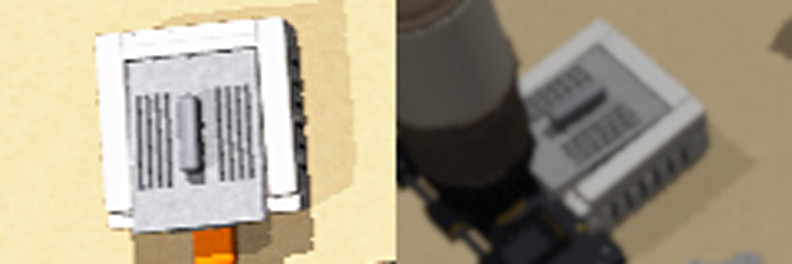

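The front edge has sprung up: in the top crop the plate now overhangs the front wall at (135–265, 225), with tilt about 0.1–0.12. Next is the grasp.

Run:
```python
from tilt import *
from plan import plan
from scipy.optimize import least_squares
for p in P: 
    for d in models.place_of(p,"cover_grip"): 
        u=px(d["at"])
        if u[0]<220 and u[1]>150 : print(d["confidence"],u,"exp",proj(p,T(q,[[-.0082,0,.0952]])[0]))
g=T(q,[[-.009,0,.135]])[0]; print(g); plan(g,np.degrees(q[2]),6)
```

```text
0.95 [156.184 255.78 ] exp [155.8503 253.6487]
0.95 [193.424 160.398] exp [193.6508 158.9882]
[0.4936 0.2322 0.135 ]
from [0.3691 0.0969 0.1232] 7.521522368068908 d 0.030703790564819092
[[0.0235, -0.0196, -0.002], np.float64(0.02)]
[[0.0235, -0.0196, -0.002], np.float64(0.02)]
[[0.0235, -0.0197, -0.002], np.float64(0.02)]
[[0.0235, -0.0197, -0.002], np.float64(0.02)]
[[0.0235, -0.0197, -0.002], np.float64(0.02)]
[[0.0235, -0.0197, -0.002], np.float64(0.02)]
```

apply_moves(
  moves=[
    [[0.0235,-0.0197,-0.003],0],
    [[0.0235,-0.0197,-0.003],0],
    [[0.0235,-0.0197,-0.002],0],
    [[0.0235,-0.0197,-0.002],0],
    [[0.0235,-0.0197,-0.002],0],
  ],
  hand=0.045,
)

```text
time_s: 8.47
tcp_pos: [0.4736, 0.2109, 0.1351]
ee_rot: [[0.991, 0.131, -0.001], [0.131, -0.991, -0.001], [-0.001, 0.001, -1.0]]
wrist_force: [-0.5, -0.3, 1.0]
gripper_width: 0.521
gripper_force: 0.0
```

apply_moves(
  moves=[
    [[0.0235,-0.0197,0],0],
    [[0,0,0],0],
    [[0,0,0],0],
    [[0,0,0],0],
  ],
)

```text
time_s: 8.8
tcp_pos: [0.4927, 0.2315, 0.1345]
ee_rot: [[0.992, 0.13, -0.002], [0.13, -0.992, -0.001], [-0.002, 0.001, -1.0]]
wrist_force: [-0.3, -1.1, -0.6]
gripper_width: 0.522
gripper_force: 0.0
```

Run:
```python
from tilt import *
for i in range(4):
    s=r.sense(); imaging.capture("top"); d=np.array(s["tcp_pos"])[:2]-q[:2]; c,t=np.cos(q[2]),np.sin(q[2])
    print(s["tcp_pos"],"case",c*d[0]+t*d[1],-t*d[0]+c*d[1],s["gripper_width"],s["wrist_force"])
```

```text
[0.4927 0.2309 0.1352] case -0.010033844466461534 -0.001139222476448154 0.5202586621085747 [ 0.4098  0.3258 -0.5041]
[0.4929 0.2309 0.1355] case -0.009881821669177159 -0.001222835190558255 0.5175516310820244 [-0.1318 -0.6414 -0.0669]
[0.4931 0.2309 0.1357] case -0.009705727877846041 -0.0012001602718427584 0.512847213274479 [ 0.2365 -0.0351  0.485 ]
[0.4933 0.231  0.1359] case -0.009508432267137103 -0.0011654618745300003 0.5139988009942094 [-0.3765 -0.1963 -1.0004]
```

apply_moves(
  moves=[
    [[0,-0.001,0.02],0],
    [[0,0,0.02],0],
    [[0,0,0.009],0],
    [[0,0,0.004],0],
    [[0,0,0],0],
  ],
)

```text
time_s: 9.52
tcp_pos: [0.4933, 0.2319, 0.082]
ee_rot: [[0.992, 0.129, -0.001], [0.129, -0.992, -0.001], [-0.001, 0.001, -1.0]]
wrist_force: [0.6, -0.3, 0.0]
gripper_width: 0.518
gripper_force: 0.0
```

apply_moves(
  moves=[
    [[0,0,0.002],0],
    [[0,0,0.002],0],
    [[0,0,0],0],
    [[0,0,0],0],
  ],
)

```text
time_s: 9.85
tcp_pos: [0.4939, 0.2326, 0.0791]
ee_rot: [[0.992, 0.129, 0.001], [0.129, -0.992, 0.001], [0.001, -0.001, -1.0]]
wrist_force: [-0.9, -0.4, -0.0]
gripper_width: 0.514
gripper_force: 0.0
```

apply_moves(
  moves=[
    [[0,0,0.001],0],
    [[0,0,0],0],
    [[0,0,0],0],
    [[0,0,0],0],
    [[0,0,0],0],
  ],
  hand=0.017,
)

```text
time_s: 10.27
tcp_pos: [0.4936, 0.2324, 0.0776]
ee_rot: [[0.992, 0.129, 0.0], [0.129, -0.992, 0.0], [0.0, -0.0, -1.0]]
wrist_force: [0.1, -0.4, -0.1]
gripper_width: 0.243
gripper_force: 0.0
```

apply_moves(
  moves=[
    [[0,0,0],0],
    [[0,0,0],0],
    [[0,0,0],0],
  ],
  hand=0.014,
)

```text
time_s: 10.52
tcp_pos: [0.4936, 0.2323, 0.0775]
ee_rot: [[0.992, 0.129, -0.0], [0.129, -0.992, -0.0], [-0.0, 0.0, -1.0]]
wrist_force: [0.5, -2.0, -0.4]
gripper_width: 0.166
gripper_force: 0.7
```

apply_moves(
  moves=[
    [[0,0.0005,0],0],
    [[0,0,0],0],
    [[0,0,0],0],
  ],
)

```text
time_s: 10.77
tcp_pos: [0.4937, 0.2319, 0.0776]
ee_rot: [[0.992, 0.129, 0.0], [0.129, -0.992, 0.0], [0.0, -0.0, -1.0]]
wrist_force: [-0.3, -1.1, -0.0]
gripper_width: 0.163
gripper_force: 0.2
```

apply_moves(
  moves=[
    [[0,0,0],0],
    [[0,0,0],0],
    [[0,0,0],0],
    [[0,0,0],0],
  ],
  hand=0,
)

```text
time_s: 11.1
tcp_pos: [0.4937, 0.2319, 0.0776]
ee_rot: [[0.992, 0.129, -0.0], [0.129, -0.992, -0.0], [-0.0, 0.0, -1.0]]
wrist_force: [-0.0, -0.2, -0.1]
gripper_width: 0.161
gripper_force: 30.0
```

apply_moves(
  moves=[
    [[-0.001,0,-0.0001],0],
    [[-0.001,0,-0.0001],0],
    [[-0.001,0,-0.0001],0],
    [[0,0,0],0],
  ],
)

```text
time_s: 11.43
tcp_pos: [0.4906, 0.2315, 0.0779]
ee_rot: [[0.992, 0.129, 0.0], [0.129, -0.992, 0.0], [0.0, -0.0, -1.0]]
wrist_force: [0.5, -0.9, -0.3]
gripper_width: 0.159
gripper_force: 30.0
```

apply_moves(
  moves=[
    [[-0.0015,0,-0.0002],0],
    [[-0.0015,0,-0.0002],0],
    [[-0.001,0,-0.0001],0],
    [[0,0,0],0],
  ],
)

```text
time_s: 11.77
tcp_pos: [0.4864, 0.231, 0.0784]
ee_rot: [[0.992, 0.129, -0.0], [0.129, -0.992, -0.0], [-0.0, 0.0, -1.0]]
wrist_force: [0.6, -1.2, -1.0]
gripper_width: 0.153
gripper_force: 30.0
```

Free sliding with low force. I'll draw on to about 13.5 mm.

apply_moves(
  moves=[
    [[-0.0015,0,-0.0002],0],
    [[-0.0015,0,-0.0002],0],
    [[-0.0015,0,-0.0002],0],
    [[0,0,0],0],
  ],
)

```text
time_s: 12.1
tcp_pos: [0.4819, 0.2303, 0.079]
ee_rot: [[0.992, 0.129, -0.0], [0.129, -0.992, -0.0], [-0.0, 0.0, -1.0]]
wrist_force: [-0.3, -1.4, -0.1]
gripper_width: 0.158
gripper_force: 30.0
```

apply_moves(
  moves=[
    [[-0.001,0,-0.0001],0],
    [[-0.001,0,-0.0001],0],
    [[0,0,0],0],
    [[0,0,0],0],
  ],
)

```text
time_s: 12.43
tcp_pos: [0.4801, 0.2301, 0.0792]
ee_rot: [[0.992, 0.129, -0.0], [0.129, -0.992, -0.0], [-0.0, 0.0, -1.0]]
wrist_force: [0.6, -1.1, 0.3]
gripper_width: 0.157
gripper_force: 30.0
```

apply_moves(
  moves=[
    [[0,0,-0.001],0],
    [[0,0,-0.001],0],
    [[0,0,-0.001],0],
    [[0,0,0],0],
  ],
)

```text
time_s: 12.77
tcp_pos: [0.4802, 0.2302, 0.0822]
ee_rot: [[0.992, 0.129, -0.0], [0.129, -0.992, 0.0], [-0.0, -0.0, -1.0]]
wrist_force: [1.0, -0.0, -0.6]
gripper_width: 0.156
gripper_force: 30.0
```

apply_moves(
  moves=[
    [[0,0,-0.003],0],
    [[0,0,-0.004],0],
    [[0,0,-0.006],0],
    [[0,0,-0.01],0],
    [[0,0,0],0],
  ],
)

```text
time_s: 13.18
tcp_pos: [0.4817, 0.2312, 0.1077]
ee_rot: [[0.992, 0.13, 0.004], [0.13, -0.992, 0.003], [0.004, -0.002, -1.0]]
wrist_force: [0.1, 0.4, -0.5]
gripper_width: 0.159
gripper_force: 30.0
```

apply_moves(
  moves=[
    [[0,0,-0.025],0],
    [[0,0,-0.025],0],
    [[0,0,-0.025],0],
    [[0,0,-0.025],0],
    [[0,0,0],0],
  ],
)

```text
time_s: 13.6
tcp_pos: [0.4831, 0.2319, 0.2113]
ee_rot: [[0.991, 0.13, 0.01], [0.13, -0.991, 0.007], [0.011, -0.005, -1.0]]
wrist_force: [0.7, 0.5, -0.2]
gripper_width: 0.155
gripper_force: 30.0
```

Run:
```python
from tilt import *
from plan import plan
_,qb=np.load("q.npy"); s=r.sense(); print(s["tcp_pos"],s["wrist_force"],s["gripper_width"])
for x in models.cut_out(P[0],"cover")[:3]: print(x["confidence"],x["extent"],x["region"].sum())
f=np.hstack([cv2.resize(P[0]["frame"][150:300,100:420],(400,188)),P[1]["frame"][100:288,100:350]])
# overlay of candidate board target
g=T(qb,[[-.015,0,.021]])[0]; print("board",qb,g)
for p,ox in((P[0],0),): pass
cv2.imwrite("pics/c5.png",np.hstack([P[0]["frame"][130:330,100:420],P[1]["frame"][100:300,120:400]]))
plan([g[0],g[1],.2],np.degrees(qb[2]),13)
```

```text
[0.4805 0.2306 0.2063] [ 0.0911 -0.7879 -1.8126] 0.1579326857448967
0.83 [0.2175, 0.541, 0.0777, 0.1595] 1260
0.77 [0.4039, 0.5674, 0.0771, 0.0857] 978
board [ 0.5486 -0.2288 -0.0759] [ 0.5337 -0.2277  0.021 ]
from [0.4798 0.23   0.205 ] 7.384890061237193 d 0.03544967889302022
[[-0.0004, 0.0354, 0.0004], np.float64(0.9)]
[[0.0001, 0.0354, 0.0004], np.float64(0.9)]
[[0.0007, 0.0354, 0.0004], np.float64(0.9)]
[[0.0013, 0.0354, 0.0004], np.float64(0.9)]
[[0.0018, 0.0354, 0.0004], np.float64(0.9)]
[[0.0024, 0.0354, 0.0004], np.float64(0.9)]
[[0.0029, 0.0353, 0.0004], np.float64(0.9)]
[[0.0035, 0.0353, 0.0004], np.float64(0.9)]
[[0.004, 0.0352, 0.0004], np.float64(0.9)]
[[0.0046, 0.0351, 0.0004], np.float64(0.9)]
[[0.0052, 0.0351, 0.0004], np.float64(0.9)]
[[0.0057, 0.035, 0.0004], np.float64(0.9)]
[[0.0063, 0.0349, 0.0004], np.float64(0.9)]
```

View pics/c5.png

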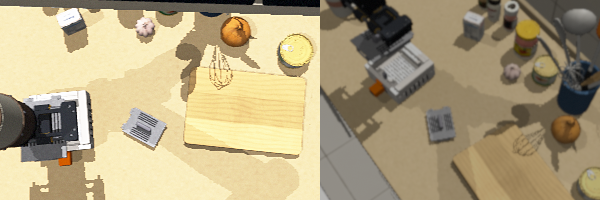

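The cover is off and held (top crop, under the gripper at about (60,120)), and the case interior is visible. The whisk overlaps only the board's rear-left corner, so I'll set the cover on the right-front part, away from it.

Run:
```python
from tilt import *
from plan import plan
_,qb=np.load("q.npy"); g=T(qb,[[-.018,-.03,0]])[0];print(g)
plan([g[0],g[1],.18],np.degrees(qb[2]),15)
```

```text
[ 0.5284 -0.2573  0.    ]
from [0.4795 0.2296 0.2039] 7.388006357030622 d 0.032667026039746326
[[-0.0009, 0.0326, 0.0016], np.float64(0.78)]
[[-0.0005, 0.0326, 0.0016], np.float64(0.78)]
[[-0.0001, 0.0326, 0.0016], np.float64(0.78)]
[[0.0004, 0.0326, 0.0016], np.float64(0.78)]
[[0.0008, 0.0326, 0.0016], np.float64(0.78)]
[[0.0013, 0.0326, 0.0016], np.float64(0.78)]
[[0.0017, 0.0326, 0.0016], np.float64(0.78)]
[[0.0022, 0.0326, 0.0016], np.float64(0.78)]
[[0.0026, 0.0325, 0.0016], np.float64(0.78)]
[[0.0031, 0.0325, 0.0016], np.float64(0.78)]
[[0.0035, 0.0324, 0.0016], np.float64(0.78)]
[[0.004, 0.0324, 0.0016], np.float64(0.78)]
[[0.0044, 0.0323, 0.0016], np.float64(0.78)]
[[0.0048, 0.0323, 0.0016], np.float64(0.78)]
[[0.0053, 0.0322, 0.0016], np.float64(0.78)]
```

apply_moves(
  moves=[
    [[-0.0009,0.0326,0.0016],0.78],
    [[-0.0005,0.0326,0.0016],0.78],
    [[-0.0001,0.0326,0.0016],0.78],
    [[0.0004,0.0326,0.0016],0.78],
    [[0.0008,0.0326,0.0016],0.78],
  ],
)

```text
time_s: 14.27
tcp_pos: [0.4958, 0.0664, 0.1958]
ee_rot: [[0.998, 0.061, -0.003], [0.061, -0.998, -0.001], [-0.003, 0.001, -1.0]]
wrist_force: [0.5, 0.1, -0.5]
gripper_width: 0.158
gripper_force: 30.0
```

apply_moves(
  moves=[
    [[0.0013,0.0326,0.0016],0.78],
    [[0.0017,0.0326,0.0016],0.78],
    [[0.0022,0.0326,0.0016],0.78],
    [[0.0026,0.0325,0.0016],0.78],
    [[0.0031,0.0325,0.0016],0.78],
  ],
)

```text
time_s: 14.68
tcp_pos: [0.5122, -0.096, 0.1878]
ee_rot: [[1.0, -0.008, -0.003], [-0.008, -1.0, -0.0], [-0.003, 0.0, -1.0]]
wrist_force: [1.3, -0.8, -0.6]
gripper_width: 0.159
gripper_force: 30.0
```

apply_moves(
  moves=[
    [[0.0035,0.0324,0.0016],0.78],
    [[0.004,0.0324,0.0016],0.78],
    [[0.0044,0.0323,0.0016],0.78],
    [[0.0048,0.0323,0.0016],0.78],
    [[0.0053,0.0322,0.0016],0.78],
  ],
)

```text
time_s: 15.1
tcp_pos: [0.5287, -0.2582, 0.1795]
ee_rot: [[0.997, -0.076, -0.003], [-0.076, -0.997, 0.001], [-0.003, -0.0, -1.0]]
wrist_force: [0.7, 0.2, -1.3]
gripper_width: 0.159
gripper_force: 30.0
```

apply_moves(
  moves=[
    [[0,0,0.03],0],
    [[0,0,0.03],0],
    [[0,0,0.02],0],
    [[0,0,0],0],
    [[0,0,0],0],
  ],
)

```text
time_s: 15.52
tcp_pos: [0.5284, -0.2567, 0.0994]
ee_rot: [[0.997, -0.075, -0.005], [-0.075, -0.997, 0.0], [-0.005, -0.0, -1.0]]
wrist_force: [0.2, 0.1, 0.0]
gripper_width: 0.154
gripper_force: 30.0
```

Run:
```python
from tilt import *
_,qb=np.load("q.npy")
s=r.sense(); print(s["tcp_pos"],s["wrist_force"],s["moment"],s["ee_rot"][:,2] if hasattr(s["ee_rot"],"shape") else s["ee_rot"])
for p in P: print([(round(d["confidence"],2),px(d["at"]),onz(p,px(d["at"]),.08)) for d in models.place_of(p,"cover_front")[:3]])
f=cv2.resize(P[1]["frame"][190:360,220:420],(600,510),interpolation=cv2.INTER_CUBIC)
cv2.imwrite("pics/c6.png",f)
```

```text
[ 0.5306 -0.2569  0.1022] [ 0.7442 -0.7036 -0.4717] [ 0.0077 -0.0059 -0.0026] [ 0.0018 -0.001  -1.    ]
[(0.85, array([358.68, 273.42]), array([ 0.4619, -0.2538,  0.08  ])), (0.78, array([261.184, 262.206]), array([ 0.4819, -0.0183,  0.08  ])), (0.39, array([160.72 , 229.614]), array([0.5535, 0.228 , 0.08  ]))]
[(0.92, array([246.624, 239.61 ]), array([ 0.4709, -0.0498,  0.08  ])), (0.87, array([296.016, 302.988]), array([ 0.4673, -0.255 ,  0.08  ]))]
```

View pics/c6.png

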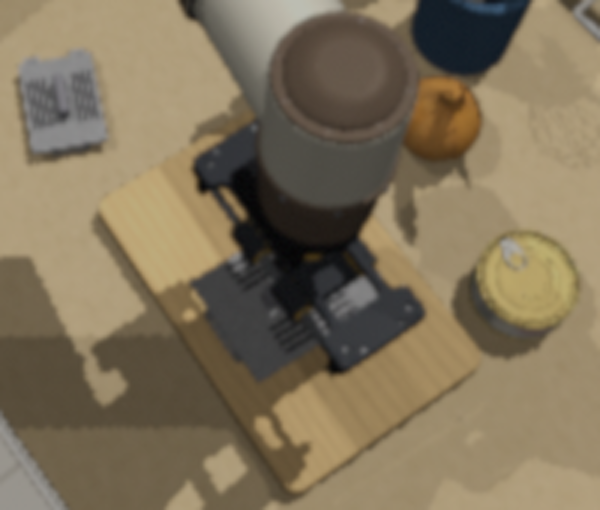

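The cover hangs over the board, clear of whisk, onion and tin. Lowering.

apply_moves(
  moves=[
    [[0,0,0.015],0],
    [[0,0,0.015],0],
    [[0,0,0.008],0],
    [[0,0,0],0],
    [[0,0,0],0],
  ],
)

```text
time_s: 16.13
tcp_pos: [0.53, -0.2567, 0.0638]
ee_rot: [[0.997, -0.074, 0.001], [-0.074, -0.997, -0.0], [0.001, 0.0, -1.0]]
wrist_force: [-0.6, 0.5, -1.5]
gripper_width: 0.162
gripper_force: 30.0
```

apply_moves(
  moves=[
    [[0,0,0.001],0],
    [[0,0,0.001],0],
    [[0,0,0.001],0],
    [[0,0,0.001],0],
    [[0,0,0],0],
  ],
)

```text
time_s: 16.55
tcp_pos: [0.5295, -0.2567, 0.0592]
ee_rot: [[0.997, -0.075, 0.0], [-0.075, -0.997, 0.0], [-0.0, -0.0, -1.0]]
wrist_force: [-0.5, 0.6, 0.0]
gripper_width: 0.162
gripper_force: 30.0
```

apply_moves(
  moves=[
    [[0,0,0.001],0],
    [[0,0,0.001],0],
    [[0,0,0.001],0],
    [[0,0,0],0],
    [[0,0,0],0],
  ],
)

```text
time_s: 16.97
tcp_pos: [0.5294, -0.2566, 0.056]
ee_rot: [[0.997, -0.075, -0.0], [-0.075, -0.997, 0.0], [-0.0, -0.0, -1.0]]
wrist_force: [-0.4, -0.5, -1.2]
gripper_width: 0.157
gripper_force: 30.0
```

apply_moves(
  moves=[
    [[0,0,0.001],0],
    [[0,0,0.001],0],
    [[0,0,0],0],
    [[0,0,0],0],
  ],
)

```text
time_s: 17.3
tcp_pos: [0.5295, -0.2567, 0.0541]
ee_rot: [[0.997, -0.075, -0.0], [-0.075, -0.997, 0.0], [-0.0, -0.0, -1.0]]
wrist_force: [-0.1, 0.2, -1.3]
gripper_width: 0.156
gripper_force: 30.0
```

apply_moves(
  moves=[
    [[0,0,0.001],0],
    [[0,0,0.001],0],
    [[0,0,0],0],
    [[0,0,0],0],
  ],
)

```text
time_s: 17.63
tcp_pos: [0.5296, -0.2568, 0.0528]
ee_rot: [[0.997, -0.075, 0.0], [-0.075, -0.997, -0.0], [0.0, 0.0, -1.0]]
wrist_force: [-2.7, 0.9, 4.8]
gripper_width: 0.158
gripper_force: 30.0
```

apply_moves(
  moves=[
    [[0,0,0.001],0],
    [[0,0,0.001],0],
    [[0,0,0],0],
    [[0,0,0],0],
  ],
)

```text
time_s: 17.97
tcp_pos: [0.5289, -0.2568, 0.0509]
ee_rot: [[0.997, -0.075, -0.001], [-0.075, -0.997, -0.0], [-0.001, 0.0, -1.0]]
wrist_force: [-2.8, 1.2, 6.5]
gripper_width: 0.158
gripper_force: 30.0
```

apply_moves(
  moves=[
    [[0,0,0.001],0],
    [[0,0,0.001],0],
    [[0,0,0],0],
    [[0,0,0],0],
  ],
)

```text
time_s: 18.3
tcp_pos: [0.5289, -0.2569, 0.049]
ee_rot: [[0.997, -0.075, -0.001], [-0.075, -0.997, -0.0], [-0.001, 0.0, -1.0]]
wrist_force: [-3.4, 0.6, 6.4]
gripper_width: 0.156
gripper_force: 30.0
```

Rotating in the pads at a steady ~6.5 N. I'll continue until the force rises, when the front feet land.

apply_moves(
  moves=[
    [[0,0,0.001],0],
    [[0,0,0],0],
    [[0,0,0],0],
  ],
)

```text
time_s: 18.55
tcp_pos: [0.529, -0.257, 0.048]
ee_rot: [[0.997, -0.075, -0.001], [-0.075, -0.997, -0.0], [-0.001, 0.0, -1.0]]
wrist_force: [-3.0, -0.1, 6.4]
gripper_width: 0.158
gripper_force: 30.0
```

apply_moves(
  moves=[
    [[0,0,0.001],0],
    [[0,0,0],0],
    [[0,0,0],0],
  ],
)

```text
time_s: 18.8
tcp_pos: [0.529, -0.257, 0.0471]
ee_rot: [[0.997, -0.075, -0.001], [-0.075, -0.997, -0.0], [-0.001, 0.0, -1.0]]
wrist_force: [-3.9, -0.1, 7.3]
gripper_width: 0.156
gripper_force: 30.0
```

apply_moves(
  moves=[
    [[0,0,0.001],0],
    [[0,0,0],0],
    [[0,0,0],0],
  ],
)

```text
time_s: 19.05
tcp_pos: [0.529, -0.257, 0.047]
ee_rot: [[0.997, -0.074, -0.001], [-0.074, -0.997, -0.001], [-0.001, 0.001, -1.0]]
wrist_force: [-6.3, 1.0, 12.1]
gripper_width: 0.158
gripper_force: 30.0
```

Run:
```python
from h import *
np.set_printoptions(precision=4,suppress=True)
s=r.sense();print(s["tcp_pos"],s["wrist_force"],s["moment"])
```

```text
[ 0.529 -0.257  0.047] [-6.2952  1.0066 12.0633] [0.3569 1.4207 0.0277]
```

Standing: no further descent, and the force is up. I'll ease the pressure, then open.

apply_moves(
  moves=[
    [[-0.0005,0,-0.001],0],
    [[0,0,0],0],
    [[0,0,0],0],
  ],
)

```text
time_s: 19.3
tcp_pos: [0.5291, -0.2569, 0.047]
ee_rot: [[0.997, -0.075, 0.0], [-0.075, -0.997, -0.001], [0.001, 0.0, -1.0]]
wrist_force: [-2.4, 0.6, 6.8]
gripper_width: 0.163
gripper_force: 30.0
```

apply_moves(
  moves=[
    [[0,0,0],0],
    [[0,0,0],0],
    [[0,0,0],0],
    [[0,0,0],0],
    [[0,0,0],0],
  ],
  hand=0.04,
)

```text
time_s: 19.72
tcp_pos: [0.529, -0.2566, 0.0457]
ee_rot: [[0.997, -0.075, -0.0], [-0.075, -0.997, 0.0], [-0.0, -0.0, -1.0]]
wrist_force: [0.3, 0.1, -0.6]
gripper_width: 0.423
gripper_force: 0.0
```

apply_moves(
  moves=[
    [[0,0,-0.005],0],
    [[0,0,-0.015],0],
    [[0,0,-0.03],0],
    [[0,0,-0.04],0],
    [[0,0,-0.04],0],
  ],
)

```text
time_s: 20.13
tcp_pos: [0.5283, -0.2565, 0.1771]
ee_rot: [[0.997, -0.075, -0.002], [-0.075, -0.997, 0.0], [-0.002, -0.0, -1.0]]
wrist_force: [1.6, -0.4, 0.5]
gripper_width: 0.457
gripper_force: 0.0
```

apply_moves(
  moves=[
    [[0,-0.04,0],0],
    [[0,-0.04,0],0],
    [[0,-0.04,0],0],
    [[0,-0.04,0],0],
    [[0,-0.04,0],0],
  ],
)

```text
time_s: 20.55
tcp_pos: [0.5438, -0.0555, 0.1768]
ee_rot: [[0.997, -0.075, 0.001], [-0.075, -0.997, 0.0], [0.001, -0.0, -1.0]]
wrist_force: [0.6, -0.8, -0.3]
gripper_width: 0.458
gripper_force: 0.0
```

Run:
```python
from tilt import *
_,qb=np.load("q.npy")
s=r.sense(); print(s["tcp_pos"],s["wrist_force"],s["time_s"])
q0=[.541,-.258,-.075]
C=lambda th:np.r_[corners(-.078,.05,-.048,.048,.037,.043),corners(-.04,.016,-.007,.007,.043,.065)]
fit("cover",C(0),q0)
for n in("onion","garlic","salt_box","tin_tuna"): print(n,[(round(d["confidence"],2),onz(P[0],px(d["at"]),0)) for d in models.place_of(P[0],n)[:2]])
cv2.imwrite("pics/c7.png",np.hstack([cv2.resize(P[0]["frame"][130:320,120:430],(400,245)),cv2.resize(P[1]["frame"][120:365,160:420],(260,245))]))
```

```text
[ 0.5447 -0.0526  0.1769] [ 0.1351 -1.1477  1.7693] 20.65
cover [(0.92, 2022), (0.67, 871)] 1
cover [(0.87, 2035)] 1
cover [ 0.5402 -0.2549 -0.0715] -4.098810171802749 282.4619076916167
onion [(0.97, array([ 0.7481, -0.2065,  0.    ]))]
garlic [(0.7, array([0.7651, 0.0426, 0.    ])), (0.31, array([0.4264, 0.2263, 0.    ]))]
salt_box [(0.89, array([0.7575, 0.2252, 0.    ]))]
tin_tuna [(0.8, array([ 0.7022, -0.3553,  0.    ]))]
```

View pics/c7.png

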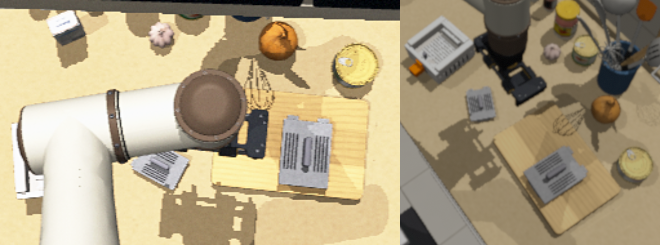

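The cover stands level on the board (top crop (305,150)), the bystanders haven't moved, and the gripper is clear.

```bash
python3 -c "
from station import r
print(r.finish_job())"
```

```text
the job is handed in; nothing more can be done
None
```

The job is handed in at about 20.7 s: I pressed the tab (about 8.4 N at most) until the cover's front sprang up, drew the cover about 13.6 mm to clear the lip, lifted it off and let go once it stood level on the board. The last pictures show the onion, garlic, salt box and tin unmoved.

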